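# Slip-angle test on a tilting plane

### The arm

A 6-joint arm with a two-finger parallel gripper is mounted at the origin on the work surface. World frame = base frame: x ahead of the robot, y to its left, z up, the work surface at z = 0. Lengths are in m, angles in rad, forces in N, time in s.
With the tool pointing down it reaches from about 0.425 to 1.125 m from the base axis. Payload 14.9 kg.
Tool frame: the origin (TCP) lies on the centre line of the jaws, within the pads' length; the fingertips stand 8 mm ahead of it and the grasp point (between the pads) lies 11 mm behind it; x points along the fingers, y is the direction in which the jaws open and shut, and the axes are right-handed (so a half turn about x gives the same grasp; the last joint's range is limited). The gripper opens to 91 mm and grips with 3 to 60 N. Pads are 32 mm wide; open, the fingers measure 118 mm over their backs; the gripper's body (76 mm by 178 mm) begins 60 mm behind the grasp point.
Start: joints at [-1.155, 0.379, 1.734, -0, 1.028, -0.033], TCP at [0.304, -0.631, 0.189] pointing down, gripper open.
Joint ranges: [-2.77, 2.77], [-0.74, 2.19], [0, 2.66], [-1.06, 4.2], [0.31, 2.87], [-3.08, 3.08]. Speed limits (rad/s): [1.89, 1.89, 2.39, 3.14, 3.14, 3.14].

### API

Orientations are given as a rotation vector (axis times angle).
In Python, from bench import arm, viewer gives the robot as it stands. The module is installed in compiled form; this text tells all that it offers.
- The arm moves only by the tool servo_tool, never from a script. Its argument "increments" is a list of rows, each a list of 3 entries, a list of its own where there are three numbers: the shift along the tool's x, y, z in cm, then the turn about the tool's x in degrees, then the closure, from -1 (fully open) to 1 (shut). A call has 1 to 12 rows; each row is the pose to reach, as a shift and turn from the pose commanded when the call began, along the tool's axes at that moment; what a row does not reach only later rows make up. A row lasts 1/12 s, in which the tool goes at most 41.7 mm and 7.16 degrees, less where a joint would pass 70% of its speed; a pose out of reach is approached as far as the arm can. A call with a gripper value outside its range is refused whole. The fingers move at their own pace and stop on an object; "force" is the grip in N (left out, the last holds). Time passes only in rows, so rows that repeat a pose let the fingers close. It gives the time, the measured TCP pose, the force and the opening at its end, in the units of the state.
- arm.get_state(): the state, without advancing time (a new reading comes with each control period).
- viewer.read_camera(name): name is "scene" or "side" or "wrist"; returns a dict with "frame" (420x560x3 uint8, red, green, blue), "fx", "fy", "cx", "cy" (pixels), "k1" (the pictures are not rectified: a ray, as slopes to the right and down, at radius r is drawn at 1 + k1 r^2 times it, then the intrinsics apply), "pose" (4x4, takes a point from camera to world coordinates). Camera axes: x right, y up, looking along -z (the intrinsics and any distortion apply to the point x, -y, -z); pixel columns grow to the right and rows downward; lengths in m; the calibration is good to about 2 mm. A picture is of the moment at which its call begins. There is no depth.
- arm.job_done(): hands the job in, once; it reports no verdict.
The state is a dict: "time_s": time; "joints": joint angles; "dq": joint speeds; "tau": joint torques, N m; "tool_pos": TCP position; "eef_rot": TCP orientation; "ft_force": force on the tool from outside, world axes, zero at the start; "torque": the same for the moment, N m; "grip_width": opening from 0.0 (shut) to 1.0 (fully open).
Only numpy, scipy, OpenCV 4.12 (cv2) and the standard library are available. Lean on these libraries where they do the work, as an engineer would, in place of code of your own. Each camera call takes 0.05 s, during which the arm holds its last target. There are 200 camera calls.

### The job

Slowly raise the friction tester's ramp by its end bar until the round steel disc slips down to the stop; stop there, so that the rubber-soled square block beside it stays put, and leave the ramp standing at that angle. Then note the angle: swing the side pointer down by its pin until it lies parallel with the ramp, and let go. Never touch the disc or the block.

Things in the scene. Friction and masses are not known exactly. Their poses are not given: they have to be found in the camera images.
- tester: Fixed bench friction tester: grey base 240 x 270 x 18 mm with ramp and, on its +x side, a white protractor arc (215 mm high) and pointer. Origin at bench level. x: along the hinge line, roughly away from the robot; y: from the hinge to the ramp's free end, roughly to the robot's left; z up. The hinge line of ramp and pointer runs along x through y = -130, z = 75 mm.
- ramp (a joint): Ramp angle, rad: 0 level (start), grows as the free end rises, limit 0.9. Board 150 wide, 12 thick, reaching 210 mm from the hinge line, which lies at mid-thickness. A stop strip crosses its low end, 15 mm proud of the face. Stiff hinge: stays where left; 6 to 10 N at the bar raises it. The disc slips somewhere between 0.2 and 0.42 rad; the block would at 0.18 rad or more beyond that.
- ramp_bar (a point): Middle of a round steel bar, 12 mm thick, 120 long, at the ramp's free end, parallel to the hinge line, 275 mm from it. Side arms at x = +-52 mm; 59 mm free between bar and board; 75 mm over the bench when level. Pinch it from above; it can turn in the fingers. Axes turn with the ramp: x along the bar, y away from the hinge, z out of the face (face at z = 6 mm, stop's uphill side at y = -260).
- disc: Plain steel disc, 44 mm across, 16 high, flat on the ramp beside the block (either side of it), its centre 130 to 150 mm from the hinge line. Origin: centre of its underside. It slides down once the ramp is steep enough; against the stop its centre is 37 mm from the hinge line. A spare disc like it lies on the bench, unused.
- block: Square steel block, 40 x 40 x 22 mm, with a 6 mm black rubber sole, on the ramp beside the disc (centres 74 mm apart across the ramp), 130 to 150 mm from the hinge line. Origin: centre of its underside. It grips better than the disc and must stay put.
- pointer (a joint): Pointer angle, rad, about the same hinge line and on the same scale as the ramp's: 0 level, grows as its end rises, limit 1.5; starts steep, 0.95 to 1.25. Flat steel arm 5 x 10 mm at tester x = 105 to 110 mm, reaching 177 mm from the hinge line. Stiff: stays where left; 1 to 2 N at the pin moves it.
- pointer_pin (a point): Grip point on the pointer's round pin, 10 mm thick, which sticks out from the arm to +x, parallel to the hinge line and 170 mm from it, at tester x = 110 to 172 mm; this point is on its axis at x = 147. Pinch it, or push it, from above. Axes turn with the pointer and equal the tester's at angle 0: x along the pin, y away from the hinge.
Not all that is in view belongs to the job. Leave any green or pink look-alike of the block alone. Leave any green look-alike of the disc alone.

How it is judged:
On the way:
1. the disc has slipped down the raised ramp to the stop (y of disc in the frame of ramp_bar below -0.218 m and value of joint ramp above 0.15 rad), for 0.2 s.
At the end, for the whole second after the job is handed in: The ramp stands still where the disc slipped (raised more than 0.15 rad), the disc lies flat on it within 20 mm of the stop, the block is still on the board less than 25 mm from where it lay, and the pointer rests parallel with the ramp to within 10 degrees (all of step 1 and z of disc in the frame of ramp_bar between 0 and 0.015 m and y of block in the frame of ramp_bar above -0.17 m and z of block in the frame of ramp_bar between 0 and 0.015 m and angle between the y axis of ramp_bar and the y axis of pointer_pin, either way round below 0.175 rad and linear speed of disc below 0.02 m/s and velocity of joint ramp between -0.05 and 0.05 rad/s and velocity of joint pointer between -0.05 and 0.05 rad/s); the robot touches nothing.
It fails at once if the block slides down the ramp (25 mm or more): tilted too far or jerked (y of block in the frame of ramp_bar below -0.17 m).
It fails at once if the ramp is let fall or dropped back after the disc has slipped (y of disc in the frame of ramp_bar below -0.2 m and velocity of joint ramp below -0.35 rad/s).
It fails at once if the robot touches the disc or the block (contact force between any of the arm, the fingers and disc above 0.5 N or contact force between any of the arm, the fingers and block above 0.5 N).
It also fails if it takes over 58 s, if anything falls off the work surface, if the arm or the gripper's body presses on something with over 40 N, if the wrist force passes 120 N, or if a joint passes its speed limit or range.

## Working session

There is one attempt and no reset: what is moved stays moved. The work goes in short steps, Python scripts to look and compute and a tool call to move; the robot and the scene stay as the last step left them, time stands still between calls to the robot, and variables do not carry over. Pictures are saved under pics/ and viewed, about 8 in all and at most 12, crops included, and the job is handed in when it is done.

Besides the shell and the picture viewer there is one more tool, called after "Call:" as name(argument=value, ...), one argument or row to a line, values as JSON. servo_tool: Moves the arm, as the interface text tells. Its arguments: {"type":"object","properties":{"increments":{"type":"array"},"force":{"type":"number"}},"required":["increments"]}

```bash
mkdir -p pics; cat > h.py <<'E'
import numpy as np,cv2
from scipy.spatial.transform import Rotation as R
from bench import arm,viewer
def shot(n,f=None):
    c=viewer.read_camera(n); 
    if f: cv2.imwrite('pics/'+f,c['frame'][:,:,::-1])
    return c
def proj(c,P):
    P=np.atleast_2d(P);T=np.linalg.inv(c['pose']);q=P@T[:3,:3].T+T[:3,3]
    a=np.c_[q[:,0],-q[:,1]]/-q[:,2:3];r=(a**2).sum(1,keepdims=True);a=a*(1+c['k1']*r)
    return a*[c['fx'],c['fy']]+[c['cx'],c['cy']]
def ray(c,uv):
    d=(np.array(uv,float)-[c['cx'],c['cy']])/[c['fx'],c['fy']];a=d.copy()
    for _ in range(20):a=d/(1+c['k1']*(a@a))
    return c['pose'][:3,3],c['pose'][:3,:3]@np.array([a[0],-a[1],-1])
def onz(c,uv,z):
    o,d=ray(c,uv);return o+d*(z-o[2])/d[2]
E
python3 - <<'E'
from h import *
import pickle
cs={n:shot(n) for n in('scene','side','wrist')}
pickle.dump(cs,open('c0.pkl','wb'))
for n in('scene','side'):
    cv2.imwrite(f'pics/{n}0.png',cv2.resize(cs[n]['frame'][:,:,::-1],(800,600),interpolation=cv2.INTER_CUBIC))
    print(n,cs[n]['pose'].round(3).tolist(),cs[n]['fx'],cs[n]['k1'])
s=arm.get_state();print(s)
print(R.from_rotvec(s['eef_rot']).as_matrix().round(3))
E
```

```text
scene [[0.533, -0.642, 0.551, 0.858], [0.846, 0.391, -0.363, -0.236], [0.017, 0.66, 0.751, 0.57], [0.0, 0.0, 0.0, 1.0]] 383.63191011596615 -0.007854072904440531
side [[0.907, 0.204, -0.367, 0.215], [-0.42, 0.471, -0.776, -0.539], [0.014, 0.858, 0.513, 0.449], [0.0, 0.0, 0.0, 1.0]] 434.1376560736334 -0.1253911699912171
{'time_s': 0.15, 'joints': array([-1.15530833e+00,  3.79313528e-01,  1.73461772e+00, -5.91468870e-06,
        1.02848821e+00, -3.32965136e-02]), 'dq': array([ 9.58870113e-04, -1.80871275e-03, -2.53228157e-03,  9.48773062e-04,
        1.35857046e-03,  1.68922023e-05]), 'tau': array([ 1.31658417e-04, -7.64110565e+01, -4.34654725e+01,  6.50454964e-02,
        4.09855437e-02, -5.62577611e-05]), 'tool_pos': array([ 0.30358217, -0.6304057 ,  0.18893548]), 'eef_rot': array([ 1.97262503,  0.45108471, -1.97295286]), 'ft_force': array([-0.78782203,  0.14728342,  0.10206668]), 'torque': array([ 0.03615452, -0.0046278 ,  0.02267663]), 'grip_width': 1.000263550900877}
[[-0.     0.434 -0.901]
 [ 0.001 -0.901 -0.434]
 [-1.    -0.001 -0.   ]]
```

View pics/scene0.png

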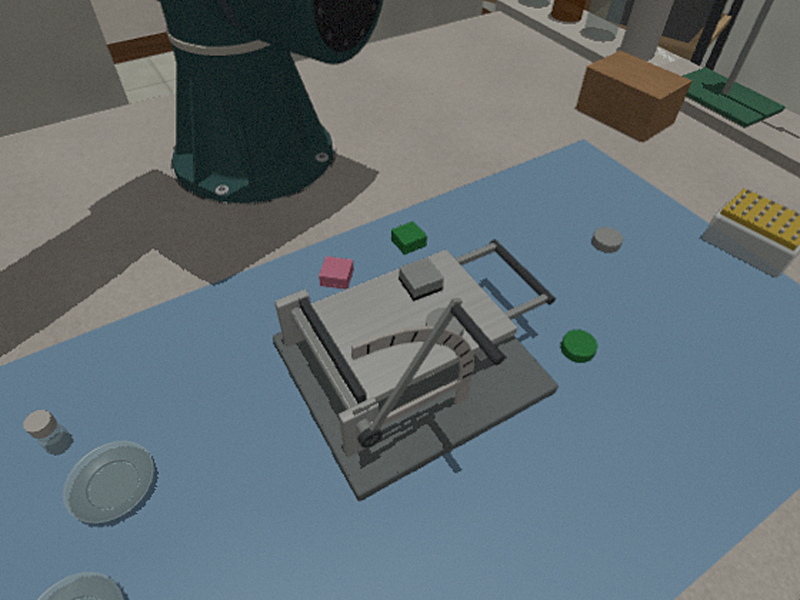

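View pics/side0.png

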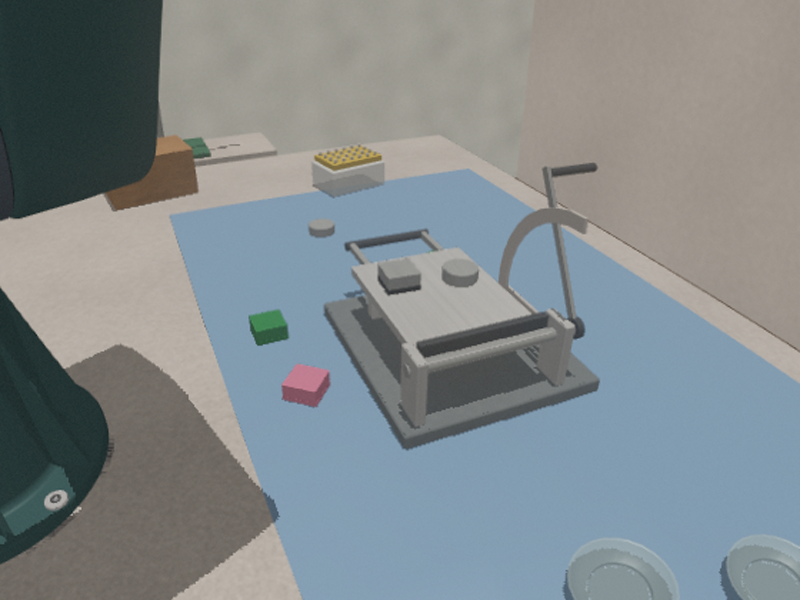

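Both views show the tester clearly: the scene image has the bar at (493,245)–(549,299) and the pin at (456,303)–(500,358). The block is on the robot side and the disc on the pointer side. Next I fit the tester pose and pointer angle.

```bash
cat > fit.py <<'E'
from h import *
import pickle
from scipy.optimize import least_squares
cs=pickle.load(open('c0.pkl','rb'))
obs=[('scene',(-60,145,75),(494,245)),('scene',(60,145,75),(549,298)),('scene',(120,-135,18),(360,491)),('scene',(120,135,18),(556,384)),('scene',(-120,-135,18),(275,338)),
('side',(-60,145,75),(349,246)),('side',(60,145,75),(426,233)),('side',(-120,-135,18),(405,439)),('side',(120,-135,18),(598,378)),('side',(-120,135,18),(326,308)),
('scene',('pin',110),(457,303)),('scene',('pin',172),(500,357)),('side',('pin',110),(549,170)),('side',('pin',172),(595,167))]
def tw(p,l):
    a=p[2];M=np.array([[np.cos(a),-np.sin(a),0],[np.sin(a),np.cos(a),0],[0,0,1]]);return M@(np.array(l)/1000)+[p[0],p[1],0]
def loc(p,l):
    if l[0]=='pin': return (l[1],-130+170*np.cos(p[3]),75+170*np.sin(p[3]))
    return l
def res(p): return np.concatenate([proj(cs[n],tw(p,loc(p,l)))[0]-np.array(uv)*.7 for n,l,uv in obs])
if __name__=='__main__':
    s=least_squares(res,[.6,-.2,0,1.1],loss='soft_l1');print(s.x);print(res(s.x).reshape(-1,2).round(1).tolist())
    p=s.x;np.save('p.npy',p)
    print('bar',tw(p,(0,145,75)),'hinge',tw(p,(0,-130,75)),'pin',tw(p,loc(p,('pin',147))))
    for uv in[(399,272)]:print('block top',onz(cs['side'],np.array(uv)*.7,.109))
    print('disc',onz(cs['side'],np.array((460,268))*.7,.097))
E
python3 fit.py
```

```text
[ 0.52663922 -0.00328145  0.02447323  0.98376749]
[[-11.2, 0.4], [-6.1, 3.5], [6.2, -3.2], [1.8, -11.0], [-3.0, -3.9], [-0.8, 5.9], [1.7, 3.3], [-2.3, -0.5], [-5.1, -4.0], [-11.6, -1.9], [-0.1, 10.4], [3.6, 8.8], [3.3, 5.9], [1.1, 2.9]]
bar [0.52309096 0.14167513 0.075     ] hinge [ 0.52982043 -0.13324252  0.075     ] pin [ 0.67447221 -0.03551226  0.21654031]
block top [0.47811286 0.01514801 0.109     ]
disc [0.55820137 0.01492177 0.097     ]
```

Residuals are too large. The base is probably not centred on the origin, so I free its offset.

```bash
python3 - <<'E'
import re
s=open('fit.py').read()
s=s.replace("    return l\n","    if l[2]==18: return (l[0]+p[4]*1000,l[1]+p[5]*1000,18)\n    return l\n").replace("[.6,-.2,0,1.1]","[.6,-.2,0,1.1,0,0]")
open('fit.py','w').write(s)
E
python3 fit.py
```

```text
[ 0.52263917  0.01711922 -0.02802854  1.06924114  0.01474027 -0.02682112]
[[-0.3, -2.8], [2.8, 1.0], [-0.6, 3.1], [3.0, -0.5], [-2.6, -2.7], [-3.4, 0.4], [-0.6, -0.4], [-0.2, -0.8], [1.6, 0.1], [-2.8, -3.6], [-1.1, 2.2], [0.4, 1.3], [-0.2, 1.3], [-0.7, -0.9]]
bar [0.52670278 0.16206227 0.075     ] hinge [ 0.51899594 -0.11282972  0.075     ] pin [ 0.66822879 -0.03524722  0.2240621 ]
block top [0.47811286 0.01514801 0.109     ]
disc [0.55820137 0.01492177 0.097     ]
```

Call:
servo_tool(
  increments=[
    [[-4, 0, 0], 0, -1],
    [[-8, 0, 0], 0, -1],
    [[-12, 0, 0], 5, -1],
    [[-16, -2.5, -4], 10, -1],
    [[-20, -5, -8], 15, -1],
    [[-20, -7.5, -12], 20, -1],
    [[-20, -10, -16], 25, -1],
    [[-20, -12.5, -20], 27.3, -1],
    [[-20, -15, -24], 27.3, -1],
    [[-20, -17.5, -28], 27.3, -1],
    [[-20, -20, -32], 27.3, -1],
    [[-20, -23, -36], 27.3, -1],
  ],
  force=25,
)

```text
time_s: 1.15
tool_pos: [0.4913, -0.33, 0.389]
eef_rot: [-2.208, 0.031, 2.207]
ft_force: [0.4, -0.8, 1.3]
grip_width: 0.996
```

Call:
servo_tool(
  increments=[
    [[0, -4, 0], 0, -1],
    [[0, -8, 0], 0, -1],
    [[0, -12, 0], 0, -1],
    [[0, -16, 0], 0, -1],
    [[0, -20, 0.5], 0, -1],
    [[0, -24, 0.7], 0, -1],
    [[0, -28, 0.9], 0, -1],
    [[2, -32, 1], 0, -1],
    [[5, -36, 1.1], 0, -1],
    [[8, -40, 1.2], 0, -1],
    [[10, -43, 1.3], 0, -1],
    [[10, -43, 1.3], 0, -1],
  ],
)

```text
time_s: 2.15
tool_pos: [0.4876, 0.1012, 0.2856]
eef_rot: [-2.204, 0.029, 2.213]
ft_force: [-0.3, 0.2, -0.6]
grip_width: 0.998
```

```bash
python3 - <<'E'
from h import *
import pickle
from fit import tw
p=np.load('p.npy')
cs={n:shot(n) for n in('scene','side','wrist')};pickle.dump(cs,open('c1.pkl','wb'))
w=cs['wrist'];f=w['frame'][:,:,::-1].copy()
for l in[(-60,145,75),(60,145,75),(75,80,81),(-75,80,81)]:
    u=proj(w,tw(p,l))[0];print(l,u.round(1))
    cv2.circle(f,tuple(int(v) for v in u),3,(0,0,255),1)
g=cs['scene']['frame'][:,:,::-1]
cv2.imwrite('pics/w1.png',cv2.resize(f,(800,600),interpolation=cv2.INTER_CUBIC))
s=arm.get_state();print(s['time_s'],s['tool_pos'],R.from_rotvec(s['eef_rot']).as_matrix().round(3).tolist())
E
```

```text
(-60, 145, 75) [224.3 203.2]
(60, 145, 75) [221.   99.5]
(75, 80, 81) [278.7  85. ]
(-75, 80, 81) [278.1 216.7]
2.3 [0.4893275  0.09849572 0.28875885] [[-0.001, -0.026, -1.0], [-0.0, -1.0, 0.026], [-1.0, 0.0, 0.001]]
```

View pics/w1.png

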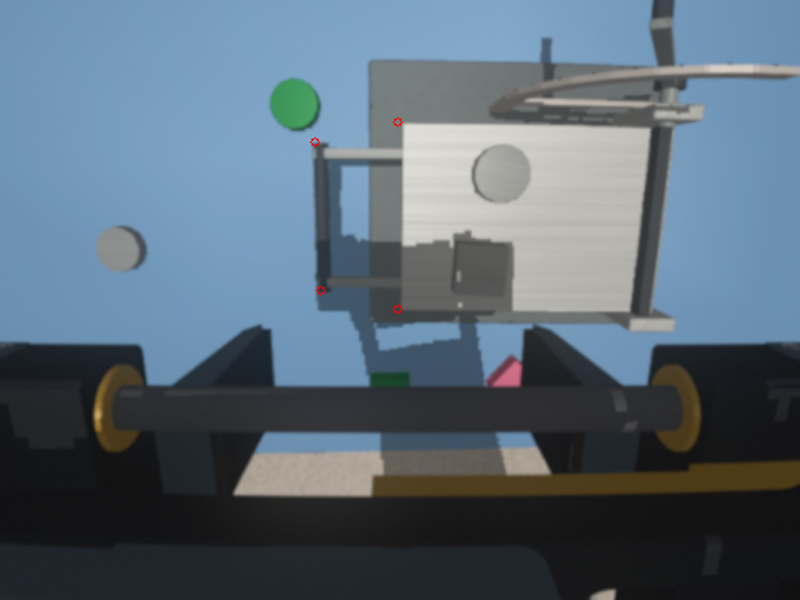

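The overlay agrees with the bar to within about 5 px (bar ends at (321,146) and (325,290)). I'll refit with these wrist points added.

```bash
python3 - <<'E'
from fit import *
cs['wrist']=pickle.load(open('c1.pkl','rb'))['wrist']
obs+= [('wrist',(-60,145,75),(325,290)),('wrist',(60,145,75),(321,146)),('wrist',(75,80,81),(403,123)),('wrist',(-75,80,81),(402,312))]*2
s=least_squares(res,[.6,-.2,0,1.1,0,0],loss='soft_l1');p=s.x;np.save('p.npy',p)
print(p,res(p).reshape(-1,2).round(1)[:18].tolist())
print('bar',tw(p,(0,145,75)),'hinge',tw(p,(0,-130,75)),'pin',tw(p,loc(p,('pin',147))))
w=cs['wrist'];print(onz(w,np.array((323,218))*.7,.075))
s=arm.get_state();d=tw(p,(0,145,75))-s['tool_pos'];print(s['tool_pos'],R.from_rotvec(s['eef_rot']).as_matrix().T@d*100)
E
```

```text
[ 0.52160723  0.01343957 -0.02471312  1.04736377  0.01514638 -0.02337102] [[-2.3, -2.6], [0.7, 1.2], [-0.5, 3.0], [2.7, -1.0], [-2.9, -2.5], [-3.4, 1.4], [-0.5, 0.4], [-0.1, -0.6], [1.5, 0.1], [-3.2, -3.4], [-1.7, 2.8], [-0.2, 1.7], [-0.7, 2.5], [-1.3, 0.2], [0.1, 1.4], [-0.6, -1.4], [-0.3, 0.0], [0.0, -0.7]]
bar [0.52519027 0.15839529 0.075     ] hinge [ 0.51839485 -0.11652073  0.075     ] pin [ 0.66744976 -0.03520361  0.22223845]
[0.52706021 0.15797701 0.075     ]
[0.4893275  0.09849572 0.28875885] [21.36958846 -6.08927957 -3.45409809]
```

Call:
servo_tool(
  increments=[
    [[0, -3, -1.7], 0, -1],
    [[0, -6.1, -3.5], 0, -1],
    [[2, -6.1, -3.5], 0, -1],
    [[5, -6.1, -3.5], 0, -1],
    [[8, -6.1, -3.5], 0, -1],
    [[11, -6.1, -3.5], 0, -1],
    [[14, -6.1, -3.5], 0, -1],
    [[14, -6.1, -3.5], 0, -1],
    [[14, -6.1, -3.5], 0, -1],
  ],
)

```text
time_s: 3.05
tool_pos: [0.5266, 0.157, 0.1495]
eef_rot: [-2.206, 0.032, 2.208]
ft_force: [0.4, 0.0, 0.2]
grip_width: 0.999
```

```bash
cat > rel.py <<'E'
from h import *
from fit import tw
p=np.load('p.npy');s=arm.get_state();M=R.from_rotvec(s['eef_rot']).as_matrix()
print(s['time_s'],s['tool_pos'],'tobar cm',M.T@(tw(p,(0,145,75))-s['tool_pos'])*100)
E
python3 rel.py
```

```text
3.05 [0.52660576 0.15703784 0.14948096] tobar cm [ 7.44819515 -0.13482373  0.13714731]
```

Well aligned. Next I descend 8.5 cm and close.

Call:
servo_tool(
  increments=[
    [[3, -0.1, 0], 0, -1],
    [[6, -0.1, 0], 0, -1],
    [[8.4, -0.1, 0], 0, -1],
    [[8.4, -0.1, 0], 0, -1],
    [[8.4, -0.1, 0], 0, 0],
    [[8.4, -0.1, 0], 0, 0.6],
    [[8.4, -0.1, 0], 0, 1],
    [[8.4, -0.1, 0], 0, 1],
    [[8.4, -0.1, 0], 0, 1],
    [[8.4, -0.1, 0], 0, 1],
    [[8.4, -0.1, 0], 0, 1],
    [[8.4, -0.1, 0], 0, 1],
  ],
  force=25,
)

```text
time_s: 4.05
tool_pos: [0.5263, 0.1593, 0.0651]
eef_rot: [-2.208, 0.03, 2.207]
ft_force: [-1.6, 0.9, -0.2]
grip_width: 0.446
```

```bash
python3 rel.py
```

```text
4.05 [0.52631201 0.1593176  0.06509662] tobar cm [-0.99035926  0.09523554  0.10943961]
```

Call:
servo_tool(
  increments=[
    [[0, 0, 0], 0, 1],
    [[0, 0, 0], 0, 1],
    [[0, 0, 0], 0, 1],
    [[0, 0, 0], 0, 1],
    [[0, 0, 0], 0, 1],
    [[0, 0, 0], 0, 1],
    [[0, 0, 0], 0, 1],
    [[0, 0, 0], 0, 1],
  ],
)

```text
time_s: 4.72
tool_pos: [0.5263, 0.1593, 0.0649]
eef_rot: [-2.207, 0.031, 2.208]
ft_force: [-1.2, 0.1, -0.3]
grip_width: 0.005
```

The jaws shut to about 0, so they missed the bar. I'll look.

```bash
python3 - <<'E'
from h import *
a=shot('side');b=shot('scene')
A=cv2.resize(a['frame'][120:270,180:380,::-1],(800,600),interpolation=cv2.INTER_CUBIC)
B=cv2.resize(b['frame'][120:270,250:450,::-1],(800,600),interpolation=cv2.INTER_CUBIC)
cv2.imwrite('pics/g.png',cv2.resize(np.vstack([A,B]),(450,675))[:600] if 0 else cv2.resize(np.hstack([A,B]),(800,300)))
E
```

```text
(no output)
```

View pics/g.png

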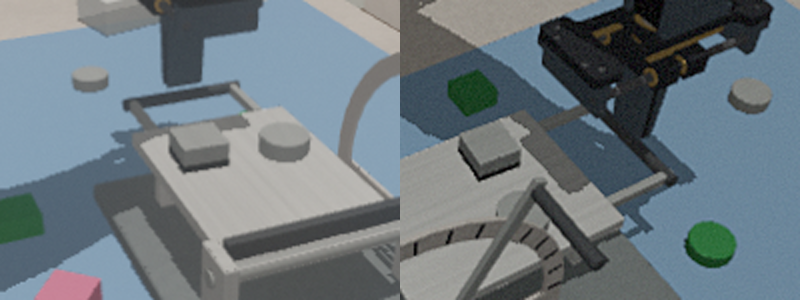

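```bash
python3 - <<'E'
from fit import *
c1=pickle.load(open('c1.pkl','rb'))
s=arm.get_state();M=R.from_rotvec(s['eef_rot']).as_matrix();t=s['tool_pos']
for n,uv in(('side',(271.5,161.5)),('scene',(372.5,188.5))):
    for dx in(-.03,0,.008): print(n,dx,proj(cs[n],t+M@[dx,0,0]).round(1),'obs tip',uv)
# triangulate tip and bar ends
def tri(l):
    A=np.zeros((3,3));b=np.zeros(3)
    for c,uv in l:
        o,d=ray(c,uv);d=d/np.linalg.norm(d);Q=np.eye(3)-np.outer(d,d);A+=Q;b+=Q@o
    x=np.linalg.solve(A,b);return x,[proj(c,x)[0].round(1)-np.array(uv) for c,uv in l]
S,C=cs['side'],cs['scene'];W=c1['wrist']
print('tip',tri([(S,(271.5,161.5)),(C,(372.5,188.5))]))
k=np.array(.7)
print('bar-',tri([(S,np.array((348,245))*k),(C,np.array((494,245))*k)]),tri([(S,np.array((348,245))*k),(C,np.array((494,245))*k),(W,np.array((325,290))*k)]))
print('bar+',tri([(S,np.array((427,233))*k),(C,np.array((549,298))*k)]),tri([(S,np.array((427,233))*k),(C,np.array((549,298))*k),(W,np.array((321,146))*k)]))
print(c1['wrist']['pose'].round(3), c1['wrist']['fx'],c1['wrist']['k1'],t)
E
```

```text
side -0.03 [[270.4 158.8]] obs tip (271.5, 161.5)
side 0 [[270.3 172.7]] obs tip (271.5, 161.5)
side 0.008 [[270.3 176.3]] obs tip (271.5, 161.5)
scene -0.03 [[366.  180.7]] obs tip (372.5, 188.5)
scene 0 [[363.  192.4]] obs tip (372.5, 188.5)
scene 0.008 [[362.3 195.4]] obs tip (372.5, 188.5)
tip (array([0.53556636, 0.17107828, 0.08029487]), [array([0.7, 1. ]), array([ 0.4, -1.3])])
bar- (array([0.47214936, 0.16053346, 0.07600462]), [array([0.6, 0.8]), array([ 0.3, -1. ])]) (array([0.47038886, 0.15985275, 0.07655063]), [array([-0.2,  0.9]), array([-0.5, -1.6]), array([-0.3, -2.6])])
bar+ (array([0.58522606, 0.15367226, 0.07834322]), [array([-0.4, -0.5]), array([-0.2,  0.7])]) (array([0.58457366, 0.15506115, 0.07753295]), [array([-1. , -0.3]), array([5.68434189e-14, 4.00000000e-01]), array([ 0.8, -1.1])])
[[-0.025  0.969  0.245  0.556]
 [-1.    -0.024 -0.005  0.098]
 [ 0.001 -0.245  0.969  0.482]
 [ 0.     0.     0.     1.   ]] 345.77492005094587 -0.05743589254058403 [0.5262676  0.15927346 0.06494669]
```

```bash
python3 - <<'E'
from h import *
s=arm.get_state();M=R.from_rotvec(s['eef_rot']).as_matrix();t=s['tool_pos'];print(s)
o=[]
for n,x,y in(('side',220,90),('scene',310,90)):
    c=shot(n);f=cv2.resize(c['frame'][y:y+120,x:x+80,::-1],None,fx=5,fy=5,interpolation=cv2.INTER_CUBIC)
    for dx,col in((.008,(0,0,255)),(-.04,(0,255,0))):
        for dy in(-.0135,.0135):
            u=(proj(c,t+M@[dx,dy,0])[0]-[x,y])*5;cv2.circle(f,tuple(int(v) for v in u),3,col,-1)
    o.append(f)
cv2.imwrite('pics/g2.png',np.hstack(o))
E
```

```text
{'time_s': 4.8167, 'joints': array([2.51492327e-01, 3.34416432e-01, 2.08408801e+00, 8.06908515e-06,
       7.23078935e-01, 1.84998273e+00]), 'dq': array([-0.00095141,  0.00170526, -0.00051631, -0.00014921,  0.0004847 ,
        0.00047619]), 'tau': array([ 1.66389083e-03, -6.16013217e+01, -3.24227571e+01,  8.93119635e-03,
       -8.39418056e-02,  6.79870982e-05]), 'tool_pos': array([0.5262676 , 0.15927346, 0.06494669]), 'eef_rot': array([-2.20749035,  0.03056735,  2.20747368]), 'ft_force': array([0.86250227, 0.230063  , 0.36361092]), 'torque': array([0.0149353 , 0.00216281, 0.02723849]), 'grip_width': 0.0026243501023912276}
```

View pics/g2.png

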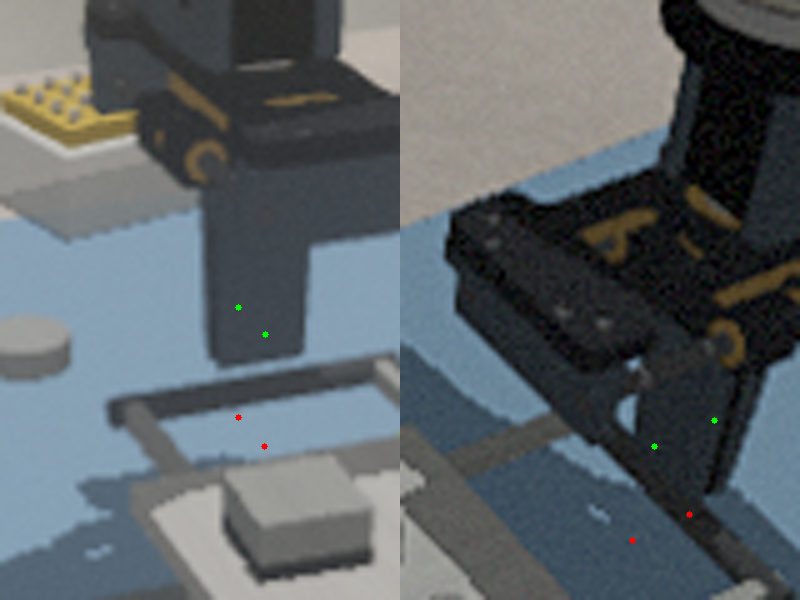

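```bash
python3 - <<'E'
from fit import *
c1=pickle.load(open('c1.pkl','rb'));w=c1['wrist']
T=np.array([0.4893275,0.09849572,0.28875885]);M=np.array([[-0.001,-0.026,-1.0],[-0.0,-1.0,0.026],[-1.0,0,0.001]])
# picture taken ~0.05s before: use camera-relative
for dx in(.008,-.011,-.03):
  for dy in(-.0455,.0455):
    for dz in(-.016,.016): print(dx,dy,dz,(proj(w,T+M@[dx,dy,dz])[0]/.7).round(0))
s=shot('wrist');cv2.imwrite('pics/w2.png',s['frame'][:,:,::-1]);print(M.T@(w['pose'][:3,3]-T))
st=arm.get_state();M2=R.from_rotvec(st['eef_rot']).as_matrix();print(M2.T@(s['pose'][:3,3]-st['tool_pos']))
for l in[(-60,145,75),(60,145,75)]:print(proj(s,tw(np.load('p.npy'),l)))
print(proj(s,st['tool_pos']+M2@[.008,0,-.016]),proj(s,st['tool_pos']+M2@[.008,0,.016]))
E
```

```text
0.008 -0.0455 -0.016 [290. 304.]
0.008 -0.0455 0.016 [294. 375.]
0.008 0.0455 -0.016 [506. 304.]
0.008 0.0455 0.016 [502. 375.]
-0.011 -0.0455 -0.016 [279. 316.]
-0.011 -0.0455 0.016 [284. 393.]
-0.011 0.0455 -0.016 [517. 316.]
-0.011 0.0455 0.016 [512. 393.]
-0.03 -0.0455 -0.016 [267. 331.]
-0.03 -0.0455 0.016 [273. 415.]
-0.03 0.0455 -0.016 [530. 331.]
-0.03 0.0455 0.016 [523. 415.]
[-0.19295798 -0.00078172 -0.06687299]
[-0.19450796  0.00046475 -0.0673223 ]
[[278.50441219 342.90445983]]
[[278.01939017 142.86753753]]
[[276.73898396 213.74833158]] [[276.76366103 263.19053651]]
```

View pics/w2.png

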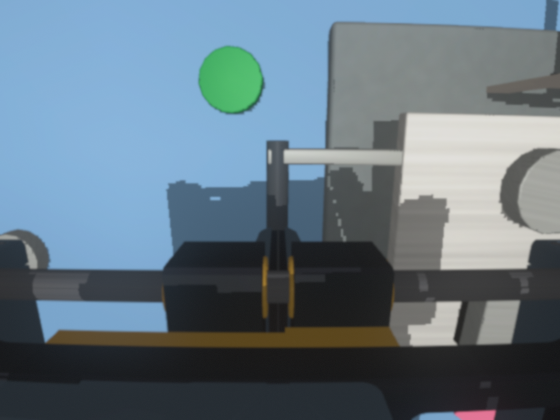

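The picture shows the closed fingers directly above the bar, in line with it. All three cameras put the real fingertips about 30 mm behind the reported TCP instead of 8 mm ahead. The fingers therefore closed about 14 mm above the bar, and I have to go about 38 mm lower than reported. I'll open partway, descend and grip.

Call:
servo_tool(
  increments=[
    [[0, 0, 0], 0, -0.3],
    [[0, 0, 0], 0, -0.3],
    [[0, 0, 0], 0, -0.3],
    [[0, 0, 0], 0, -0.3],
    [[0, 0, 0], 0, -0.3],
    [[0, 0, 0], 0, -0.3],
    [[0, 0, 0], 0, -0.3],
    [[0, 0, 0], 0, -0.3],
  ],
)

```text
time_s: 5.63
tool_pos: [0.5263, 0.1593, 0.065]
eef_rot: [-2.207, 0.031, 2.208]
ft_force: [0.4, 0.3, 0.3]
grip_width: 0.56
```

Call:
servo_tool(
  increments=[
    [[0.5, 0, 0], 0, -0.3],
    [[1, 0, 0], 0, -0.3],
    [[1.5, 0, 0], 0, -0.3],
    [[2, 0, 0], 0, -0.3],
    [[2.5, 0, 0], 0, -0.3],
    [[3, 0, 0], 0, -0.3],
    [[3.5, 0, 0], 0, -0.3],
    [[3.9, 0, 0], 0, -0.3],
    [[3.9, 0, 0], 0, -0.3],
    [[3.9, 0, 0], 0, -0.3],
  ],
)

```text
time_s: 6.47
tool_pos: [0.5261, 0.1593, 0.0257]
eef_rot: [-2.207, 0.031, 2.208]
ft_force: [0.8, 0.5, 0.9]
grip_width: 0.649
```

Call:
servo_tool(
  increments=[
    [[0, 0, 0], 0, 1],
    [[0, 0, 0], 0, 1],
    [[0, 0, 0], 0, 1],
    [[0, 0, 0], 0, 1],
    [[0, 0, 0], 0, 1],
    [[0, 0, 0], 0, 1],
    [[0, 0, 0], 0, 1],
    [[0, 0, 0], 0, 1],
    [[0, 0, 0], 0, 1],
    [[0, 0, 0], 0, 1],
  ],
  force=25,
)

```text
time_s: 7.3
tool_pos: [0.5263, 0.1598, 0.026]
eef_rot: [-2.207, 0.03, 2.207]
ft_force: [-1.0, 6.2, 0.1]
grip_width: 0.126
```

Gripped: opening 11.5 mm, 12 mm bar. Now I raise the ramp slowly along its arc, first to 0.15 rad.

Call:
servo_tool(
  increments=[
    [[-0.34, 0, 0], 0, 1],
    [[-0.69, 0.01, 0], 0, 1],
    [[-1.03, 0.02, 0], 0, 1],
    [[-1.37, 0.03, 0], 0, 1],
    [[-1.72, 0.05, 0], 0, 1],
    [[-2.06, 0.08, 0], 0, 1],
    [[-2.4, 0.1, 0], 0, 1],
    [[-2.74, 0.14, 0], 0, 1],
    [[-3.09, 0.17, 0], 0, 1],
    [[-3.43, 0.21, 0], 0, 1],
    [[-3.77, 0.26, 0], 0, 1],
    [[-4.11, 0.31, 0], 0, 1],
  ],
)

```text
time_s: 8.3
tool_pos: [0.5261, 0.1569, 0.0669]
eef_rot: [-2.207, 0.03, 2.206]
ft_force: [2.4, 9.0, -7.8]
grip_width: 0.127
```

```bash
cat > look.py <<'E'
import sys
from h import *
from fit import tw
p=np.load('p.npy');z0=.0260
s=arm.get_state();th=np.arcsin((s['tool_pos'][2]-z0)/.275)
def rp(r,x,h): # point on ramp: r from hinge, x across, h above mid-plane (mm)
    return tw(p,(x,-130+r*np.cos(th)-h*np.sin(th),75+r*np.sin(th)+h*np.cos(th)))
print('t',s['time_s'],'theta',th.round(3),s['tool_pos'].round(4),'F',s['ft_force'].round(1),'grip',s['grip_width'])
# rectify ramp face at disc-top plane h=22 seen from side camera: rows=r 0..210, cols x -75..75
out=[]
for n in('side','scene'):
    c=shot(n);q=np.float32([proj(c,rp(r,x,24))[0] for r,x in((210,-75),(210,75),(0,75),(0,-75))])
    H=cv2.getPerspectiveTransform(q,np.float32([[0,0],[300,0],[300,420],[0,420]]))
    out.append(cv2.warpPerspective(c['frame'][:,:,::-1],H,(300,420)))
a=np.hstack(out)
if len(sys.argv)>1: cv2.imwrite('pics/'+sys.argv[1],a)
np.save('last_new.npy',a)
import os
if os.path.exists('last.npy'):
    d=cv2.absdiff(a,np.load('last.npy')).mean(2)[:,:300]
    # change map in 7x3 cells: rows r 210->0 step 30, cols x
    print(d.reshape(7,60,6,50).mean((1,3)).round(0).astype(int))
os.replace('last_new.npy','last.npy')
E
python3 look.py r0.png
```

```text
t 8.3 theta 0.149 [0.5261 0.1569 0.0669] F [ 2.4  9.  -7.8] grip 0.1265416624018343
```

View pics/r0.png

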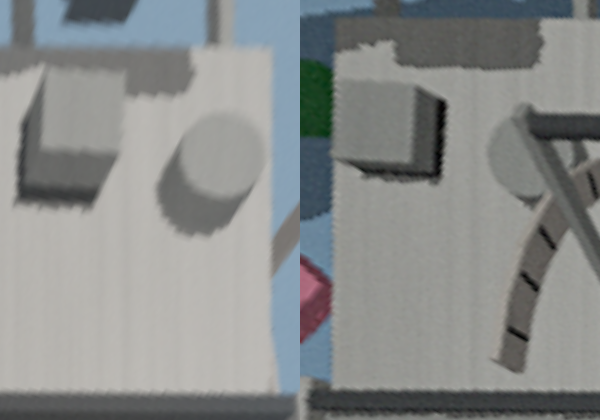

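The rectified view (2 px/mm) shows the disc top at (222,155) and the block top at (85,108), both still in place. I'll track them by template matching.

```bash
python3 - <<'E'
s=open('look.py').read();i=s.index("import os")
s=s[:i]+'''A=cv2.imread('pics/r0.png')
for n,(x0,x1,y0,y1) in dict(disc=(155,272,108,240),block=(14,130,62,212)).items():
    m=cv2.matchTemplate(a[:,:300],A[y0:y1,x0:x1],cv2.TM_CCOEFF_NORMED);_,v,_,l=cv2.minMaxLoc(m)
    print(n,'moved mm x,downhill',(l[0]-x0)/2,(l[1]-y0)/2,round(v,2))
'''
open('look.py','w').write(s)
E
rm -f last*.npy; python3 look.py
```

```text
t 8.4 theta 0.151 [0.5262 0.1568 0.0673] F [-2.3  7.3  2.5] grip 0.12436528242573372
disc moved mm x,downhill 0.0 0.0 1.0
block moved mm x,downhill 0.0 0.0 1.0
```

Call:
servo_tool(
  increments=[
    [[-0.12, 0.02, 0], 0, 1],
    [[-0.24, 0.04, 0], 0, 1],
    [[-0.36, 0.06, 0], 0, 1],
    [[-0.48, 0.08, 0], 0, 1],
    [[-0.6, 0.1, 0], 0, 1],
    [[-0.72, 0.12, 0], 0, 1],
    [[-0.84, 0.14, 0], 0, 1],
    [[-0.96, 0.16, 0], 0, 1],
    [[-1.08, 0.19, 0], 0, 1],
    [[-1.2, 0.21, 0], 0, 1],
    [[-1.35, 0.24, 0], 0, 1],
    [[-1.35, 0.24, 0], 0, 1],
  ],
)

```text
time_s: 9.5
tool_pos: [0.5261, 0.1546, 0.0806]
eef_rot: [-2.207, 0.03, 2.206]
ft_force: [-0.8, 8.9, -1.9]
grip_width: 0.125
```

```bash
python3 look.py
```

```text
t 9.5 theta 0.2 [0.5261 0.1546 0.0806] F [-0.8  8.9 -1.9] grip 0.12548771913010937
disc moved mm x,downhill 0.0 -0.5 0.99
block moved mm x,downhill 0.0 -0.5 0.98
```

Call:
servo_tool(
  increments=[
    [[-0.11, 0.02, 0], 0, 1],
    [[-0.22, 0.04, 0], 0, 1],
    [[-0.33, 0.07, 0], 0, 1],
    [[-0.44, 0.09, 0], 0, 1],
    [[-0.55, 0.12, 0], 0, 1],
    [[-0.66, 0.14, 0], 0, 1],
    [[-0.77, 0.17, 0], 0, 1],
    [[-0.88, 0.19, 0], 0, 1],
    [[-0.98, 0.21, 0], 0, 1],
    [[-1.08, 0.24, 0], 0, 1],
    [[-1.08, 0.24, 0], 0, 1],
    [[-1.08, 0.24, 0], 0, 1],
  ],
)

```text
time_s: 10.6
tool_pos: [0.526, 0.1523, 0.0913]
eef_rot: [-2.207, 0.03, 2.206]
ft_force: [0.3, 9.5, -2.5]
grip_width: 0.123
```

```bash
python3 look.py
```

```text
t 10.6 theta 0.24 [0.526  0.1523 0.0913] F [ 0.3  9.5 -2.5] grip 0.1227964724924793
disc moved mm x,downhill 0.5 -1.5 0.99
block moved mm x,downhill 0.0 -1.0 0.97
```

Call:
servo_tool(
  increments=[
    [[-0.11, 0.03, 0], 0, 1],
    [[-0.22, 0.05, 0], 0, 1],
    [[-0.33, 0.08, 0], 0, 1],
    [[-0.44, 0.11, 0], 0, 1],
    [[-0.55, 0.14, 0], 0, 1],
    [[-0.66, 0.17, 0], 0, 1],
    [[-0.77, 0.2, 0], 0, 1],
    [[-0.88, 0.22, 0], 0, 1],
    [[-0.98, 0.25, 0], 0, 1],
    [[-1.06, 0.28, 0], 0, 1],
    [[-1.06, 0.28, 0], 0, 1],
    [[-1.06, 0.28, 0], 0, 1],
  ],
)

```text
time_s: 11.7
tool_pos: [0.526, 0.1495, 0.1019]
eef_rot: [-2.207, 0.03, 2.206]
ft_force: [-1.6, 11.2, -1.2]
grip_width: 0.126
```

```bash
python3 look.py
```

```text
t 11.7 theta 0.28 [0.526  0.1495 0.1019] F [-1.6 11.2 -1.2] grip 0.12612261777874548
disc moved mm x,downhill 0.5 -1.5 0.98
block moved mm x,downhill 0.0 -1.5 0.95
```

Call:
servo_tool(
  increments=[
    [[-0.11, 0.03, 0], 0, 1],
    [[-0.21, 0.06, 0], 0, 1],
    [[-0.32, 0.09, 0], 0, 1],
    [[-0.42, 0.12, 0], 0, 1],
    [[-0.53, 0.16, 0], 0, 1],
    [[-0.63, 0.19, 0], 0, 1],
    [[-0.74, 0.22, 0], 0, 1],
    [[-0.84, 0.25, 0], 0, 1],
    [[-0.95, 0.29, 0], 0, 1],
    [[-1.05, 0.32, 0], 0, 1],
    [[-1.05, 0.32, 0], 0, 1],
    [[-1.05, 0.32, 0], 0, 1],
  ],
)

```text
time_s: 12.8
tool_pos: [0.5259, 0.1464, 0.1125]
eef_rot: [-2.207, 0.029, 2.206]
ft_force: [-1.3, 11.7, -1.4]
grip_width: 0.126
```

```bash
python3 look.py
```

```text
t 12.8 theta 0.32 [0.5259 0.1464 0.1125] F [-1.3 11.7 -1.4] grip 0.12632340348009938
disc moved mm x,downhill 0.5 -2.0 0.98
block moved mm x,downhill 0.0 -2.0 0.93
```

Call:
servo_tool(
  increments=[
    [[-0.1, 0.03, 0], 0, 1],
    [[-0.21, 0.07, 0], 0, 1],
    [[-0.31, 0.1, 0], 0, 1],
    [[-0.42, 0.14, 0], 0, 1],
    [[-0.52, 0.18, 0], 0, 1],
    [[-0.62, 0.21, 0], 0, 1],
    [[-0.73, 0.25, 0], 0, 1],
    [[-0.83, 0.29, 0], 0, 1],
    [[-0.94, 0.33, 0], 0, 1],
    [[-1.04, 0.37, 0], 0, 1],
    [[-1.04, 0.37, 0], 0, 1],
    [[-1.04, 0.37, 0], 0, 1],
  ],
)

```text
time_s: 13.9
tool_pos: [0.5257, 0.1429, 0.123]
eef_rot: [-2.206, 0.029, 2.206]
ft_force: [-0.6, 12.7, -0.1]
grip_width: 0.127
```

```bash
python3 look.py
```

```text
t 13.9 theta 0.36 [0.5257 0.1429 0.123 ] F [-0.6 12.7 -0.1] grip 0.12685049116624528
disc moved mm x,downhill 0.5 -2.5 0.97
block moved mm x,downhill 0.5 -2.5 0.9
```

Call:
servo_tool(
  increments=[
    [[-0.1, 0.04, 0], 0, 1],
    [[-0.2, 0.07, 0], 0, 1],
    [[-0.3, 0.11, 0], 0, 1],
    [[-0.4, 0.15, 0], 0, 1],
    [[-0.5, 0.19, 0], 0, 1],
    [[-0.6, 0.23, 0], 0, 1],
    [[-0.7, 0.27, 0], 0, 1],
    [[-0.77, 0.3, 0], 0, 1],
    [[-0.77, 0.3, 0], 0, 1],
    [[-0.77, 0.3, 0], 0, 1],
    [[-0.77, 0.3, 0], 0, 1],
    [[-0.77, 0.3, 0], 0, 1],
  ],
)

```text
time_s: 15.0
tool_pos: [0.5256, 0.14, 0.1307]
eef_rot: [-2.206, 0.029, 2.206]
ft_force: [-1.1, 13.2, -0.1]
grip_width: 0.124
```

```bash
python3 look.py
```

```text
t 15.0 theta 0.39 [0.5256 0.14   0.1307] F [-1.1 13.2 -0.1] grip 0.12422107591561952
disc moved mm x,downhill 0.5 -2.5 0.96
block moved mm x,downhill 0.0 -2.5 0.88
```

Call:
servo_tool(
  increments=[
    [[-0.1, 0.04, 0], 0, 1],
    [[-0.2, 0.08, 0], 0, 1],
    [[-0.3, 0.13, 0], 0, 1],
    [[-0.4, 0.17, 0], 0, 1],
    [[-0.51, 0.22, 0], 0, 1],
    [[-0.51, 0.22, 0], 0, 1],
    [[-0.51, 0.22, 0], 0, 1],
    [[-0.51, 0.22, 0], 0, 1],
    [[-0.51, 0.22, 0], 0, 1],
    [[-0.51, 0.22, 0], 0, 1],
  ],
)

```text
time_s: 15.93
tool_pos: [0.5256, 0.1378, 0.1359]
eef_rot: [-2.206, 0.029, 2.206]
ft_force: [-1.9, 15.3, 1.5]
grip_width: 0.121
```

```bash
python3 look.py
```

```text
t 15.9333 theta 0.411 [0.5256 0.1378 0.1359] F [-1.9 15.3  1.5] grip 0.12091547745730251
disc moved mm x,downhill 0.5 -2.5 0.96
block moved mm x,downhill 0.0 -2.5 0.87
```

Call:
servo_tool(
  increments=[
    [[-0.1, 0.04, 0], 0, 1],
    [[-0.2, 0.08, 0], 0, 1],
    [[-0.3, 0.13, 0], 0, 1],
    [[-0.4, 0.17, 0], 0, 1],
    [[-0.5, 0.22, 0], 0, 1],
    [[-0.5, 0.22, 0], 0, 1],
    [[-0.5, 0.22, 0], 0, 1],
    [[-0.5, 0.22, 0], 0, 1],
    [[-0.5, 0.22, 0], 0, 1],
    [[-0.5, 0.22, 0], 0, 1],
  ],
)

```text
time_s: 16.87
tool_pos: [0.5256, 0.1357, 0.1409]
eef_rot: [-2.206, 0.029, 2.206]
ft_force: [-2.3, 15.1, 1.8]
grip_width: 0.124
```

```bash
python3 look.py r1.png
```

```text
t 16.8667 theta 0.431 [0.5256 0.1357 0.1409] F [-2.3 15.1  1.8] grip 0.12434347261889381
disc moved mm x,downhill 0.5 14.5 0.96
block moved mm x,downhill 0.0 -2.5 0.86
```

View pics/r1.png

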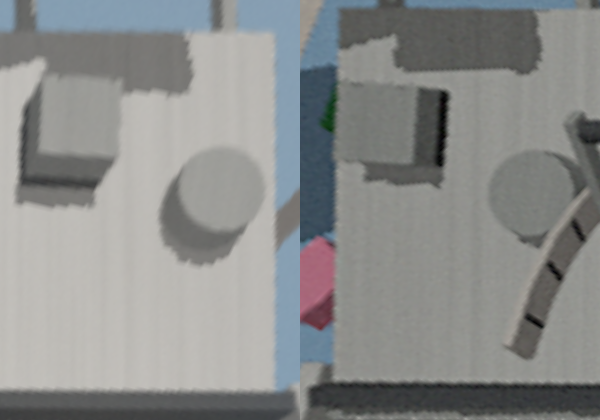

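The disc is sliding (17 mm so far, now at (222,190)) and the block is still. I hold here and let it slide.

Call:
servo_tool(
  increments=[
    [[0, 0, 0], 0, 1],
    [[0, 0, 0], 0, 1],
    [[0, 0, 0], 0, 1],
    [[0, 0, 0], 0, 1],
    [[0, 0, 0], 0, 1],
    [[0, 0, 0], 0, 1],
    [[0, 0, 0], 0, 1],
    [[0, 0, 0], 0, 1],
    [[0, 0, 0], 0, 1],
    [[0, 0, 0], 0, 1],
    [[0, 0, 0], 0, 1],
    [[0, 0, 0], 0, 1],
  ],
)

```text
time_s: 17.97
tool_pos: [0.5256, 0.1357, 0.1409]
eef_rot: [-2.206, 0.029, 2.206]
ft_force: [-2.2, 15.4, 1.8]
grip_width: 0.124
```

```bash
python3 look.py
```

```text
t 17.9667 theta 0.431 [0.5256 0.1357 0.1409] F [-2.2 15.4  1.8] grip 0.12416469750724095
disc moved mm x,downhill -71.0 -14.5 0.76
block moved mm x,downhill 0.0 -2.5 0.86
```

```bash
cat >> look.py <<'E'
m=cv2.matchTemplate(a[:,140:290],A[112:195,180:266],cv2.TM_CCOEFF_NORMED);_,v,_,l=cv2.minMaxLoc(m)
print('disctop moved',(l[0]+140-180)/2,(l[1]-112)/2,round(v,2))
E
python3 look.py r2.png
```

```text
t 18.0667 theta 0.431 [0.5256 0.1357 0.1409] F [-2.5 15.6  2.1] grip 0.12672678066583998
disc moved mm x,downhill -71.0 -14.5 0.76
block moved mm x,downhill 0.0 -2.0 0.86
disctop moved -1.5 95.0 0.95
```

View pics/r2.png

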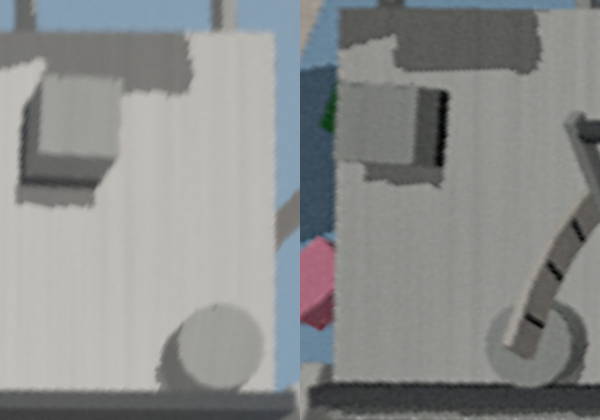

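The disc rests against the stop at (221,346) and the block has not moved. Next I relieve the side force, open and lift clear.

Call:
servo_tool(
  increments=[
    [[0, -0.05, 0], 0, 1],
    [[0, -0.05, 0], 0, 1],
    [[0, -0.05, 0], 0, 0.5],
    [[0, -0.05, 0], 0, 0.2],
    [[0, -0.05, 0], 0, -0.2],
    [[0, -0.05, 0], 0, -0.3],
    [[0, -0.05, 0], 0, -0.3],
    [[0, -0.05, 0], 0, -0.3],
    [[0, -0.05, 0], 0, -0.3],
    [[0, -0.05, 0], 0, -0.3],
    [[0, -0.05, 0], 0, -0.3],
  ],
)

```text
time_s: 19.08
tool_pos: [0.5256, 0.1348, 0.1406]
eef_rot: [-2.207, 0.031, 2.208]
ft_force: [-0.8, -0.2, -0.4]
grip_width: 0.651
```

Call:
servo_tool(
  increments=[
    [[-0.5, 0, 0], 0, -0.3],
    [[-1.5, 0, 0], 0, -0.3],
    [[-3, 0, 0], 0, -0.3],
    [[-5, 0, 0], 0, -0.3],
    [[-8, 0, 0], 0, -0.3],
    [[-12, 0, 0], 0, -0.3],
    [[-15, 0, 0], 0, -0.3],
    [[-18, 0, 0], 0, -0.3],
    [[-18, 0, 0], 0, -0.3],
    [[-18, 0, 0], 0, -0.3],
  ],
)

```text
time_s: 19.92
tool_pos: [0.5263, 0.1349, 0.3232]
eef_rot: [-2.211, 0.03, 2.203]
ft_force: [-0.2, 0.7, 0.1]
grip_width: 0.649
```

```bash
cat > pin.py <<'E'
from h import *
from fit import tw,loc
from scipy.optimize import least_squares
p=np.load('p.npy');s=arm.get_state();M=R.from_rotvec(s['eef_rot']).as_matrix();t=s['tool_pos']
g=t+M@[-.049,0,0]
print(s['time_s'],t.round(4),M.round(3).tolist())
P=tw(p,loc(p,('pin',152)));print('pin152',P,'grasp->pin cm tool',(M.T@(P-g)*100).round(2),'psi',p[3])
E
sed -i "s#^s=arm.*#s=arm.get_state();th=0.431#" look.py
python3 look.py; python3 pin.py
python3 - <<'E'
from h import *
o=[]
for n,x,y in(('side',300,70),('scene',270,170)):
    c=shot(n);o.append(cv2.resize(c['frame'][y:y+150,x:x+130,::-1],None,fx=3,fy=4,interpolation=cv2.INTER_CUBIC))
cv2.imwrite('pics/p0.png',np.hstack(o))
E
```

```text
19.9167 [0.5263 0.1349 0.3232] [[0.004, -0.028, -1.0], [0.001, -1.0, 0.028], [-1.0, -0.001, -0.004]]
pin152 [ 0.67244824 -0.03532717  0.22223845] grasp->pin cm tool [ 15.03  16.63 -15.04] psi 1.0473637712033306Traceback (most recent call last):
  File "look.py", line 8, in <module>
    print('t',s['time_s'],'theta',th.round(3),s['tool_pos'].round(4),'F',s['ft_force'].round(1),'grip',s['grip_width'])
                                  ^^^^^^^^
AttributeError: 'float' object has no attribute 'round'
```

View pics/p0.png

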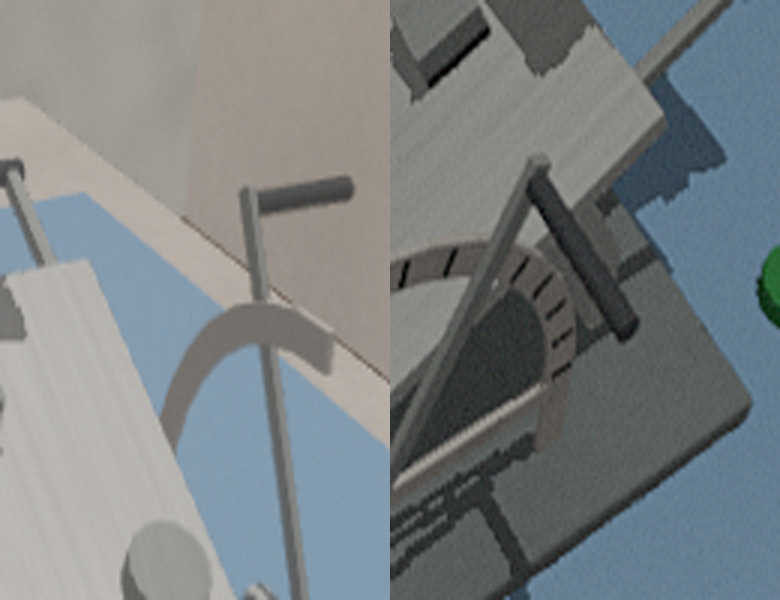

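The pointer's pin runs from (258,200) to (347,187) in the side crop and from (540,180) to (628,328) in the scene crop. I triangulate it.

```bash
sed -i "s/th=0.431/th=np.float64(.431)/" look.py; cat >> pin.py <<'E'
import pickle
cs=pickle.load(open('c0.pkl','rb'))
def tri(l):
    A=np.zeros((3,3));b=np.zeros(3)
    for n,uv in l:
        o,d=ray(cs[n],uv);d=d/np.linalg.norm(d);Q=np.eye(3)-np.outer(d,d);A+=Q;b+=Q@o
    x=np.linalg.solve(A,b);return x,[(proj(cs[n],x)[0]-uv).round(1) for n,uv in l]
a=tri([('side',(386,120)),('scene',(320,215))]);b=tri([('side',(415.3,117)),('scene',(349,251.5))])
print(a,b,np.linalg.norm(a[0]-b[0]))
Q=a[0]+(b[0]-a[0])/np.linalg.norm(b[0]-a[0])*.042
h=tw(p,(152,-130,75));print('pin from tri',Q,'grasp->pin',(M.T@(Q-g)*100).round(2),'from hinge',np.linalg.norm((Q-h)[1:]),np.arctan2(Q[2]-h[2],Q[1]-h[1]))
E
python3 pin.py; python3 look.py
```

```text
20.0167 [0.5251 0.1347 0.3203] [[-0.001, -0.028, -1.0], [-0.0, -1.0, 0.028], [-1.0, 0.0, 0.001]]
pin152 [ 0.67244824 -0.03532717  0.22223845] grasp->pin cm tool [ 14.7   16.58 -15.2 ] psi 1.0473637712033306
(array([ 0.63392389, -0.03467222,  0.22481899]), [array([-0.2, -0.3]), array([-0.2,  0.5])]) (array([ 0.69200839, -0.03657234,  0.22269745]), [array([0.1, 0.1]), array([ 0. , -0.1])]) 0.0581542787518517
pin from tri [ 0.67587349 -0.03604452  0.22328678] grasp->pin [ 14.59  16.65 -15.55] from hinge 0.17054042434305483 1.0542114338999282
t 20.0167 theta 0.431 [0.5251 0.1347 0.3203] F [ 0.6 -0.3 -0.4] grip 0.6500718157734666
disc moved mm x,downhill -71.0 -14.0 0.72
block moved mm x,downhill 0.0 -2.0 0.81
disctop moved -1.5 95.0 0.95
```

Call:
servo_tool(
  increments=[
    [[0, 2.8, -2.6], 0, -0.3],
    [[0, 5.6, -5.2], 0, -0.3],
    [[0, 8.4, -7.8], 0, -0.3],
    [[0, 11.2, -10.3], 0, -0.3],
    [[0, 14, -13], 0, -0.3],
    [[0, 16.6, -15.3], 0, -0.3],
    [[0, 16.6, -15.3], 0, -0.3],
    [[4, 16.6, -15.3], 0, -0.3],
    [[7, 16.6, -15.3], 0, -0.3],
    [[8, 16.6, -15.3], 0, -0.3],
    [[8, 16.6, -15.3], 0, -0.3],
    [[8, 16.6, -15.3], 0, -0.3],
  ],
)

```text
time_s: 21.12
tool_pos: [0.674, -0.0352, 0.241]
eef_rot: [-2.207, 0.03, 2.208]
ft_force: [1.1, -0.0, 1.1]
grip_width: 0.652
```

```bash
python3 pin.py
```

```text
21.1167 [ 0.674  -0.0352  0.241 ] [[-0.001, -0.027, -1.0], [0.0, -1.0, 0.027], [-1.0, -0.0, 0.001]]
pin152 [ 0.67244824 -0.03532717  0.22223845] grasp->pin cm tool [6.77 0.02 0.15] psi 1.0473637712033306
(array([ 0.63392389, -0.03467222,  0.22481899]), [array([-0.2, -0.3]), array([-0.2,  0.5])]) (array([ 0.69200839, -0.03657234,  0.22269745]), [array([0.1, 0.1]), array([ 0. , -0.1])]) 0.0581542787518517
pin from tri [ 0.67587349 -0.03604452  0.22328678] grasp->pin [ 6.67  0.08 -0.19] from hinge 0.17054042434305483 1.0542114338999282
```

Call:
servo_tool(
  increments=[
    [[1.5, 0, 0], 0, -0.3],
    [[3, 0, 0], 0, -0.3],
    [[4.5, 0, 0], 0, -0.3],
    [[6, 0, 0], 0, -0.3],
    [[6.6, 0, 0], 0, -0.3],
    [[6.6, 0, 0], 0, 1],
    [[6.6, 0, 0], 0, 1],
    [[6.6, 0, 0], 0, 1],
    [[6.6, 0, 0], 0, 1],
    [[6.6, 0, 0], 0, 1],
    [[6.6, 0, 0], 0, 1],
    [[6.6, 0, 0], 0, 1],
  ],
  force=10,
)

```text
time_s: 22.12
tool_pos: [0.6741, -0.0354, 0.175]
eef_rot: [-2.208, 0.031, 2.207]
ft_force: [0.3, -0.3, 1.1]
grip_width: 0.164
```

Call:
servo_tool(
  increments=[
    [[0, 0, 0], 0, 1],
    [[0, 0, 0], 0, 1],
    [[0, 0, 0], 0, 1],
    [[0, 0, 0], 0, 1],
  ],
)

```text
time_s: 22.45
tool_pos: [0.674, -0.0354, 0.1749]
eef_rot: [-2.208, 0.031, 2.207]
ft_force: [-0.6, 1.2, 3.2]
grip_width: 0.11
```

Pin gripped (10 mm). Now I swing it down the arc to 0.43 rad.

Call:
servo_tool(
  increments=[
    [[0.28, -0.5, 0], 0, 1],
    [[0.63, -1.01, 0], 0, 1],
    [[1.43, -2.11, 0], 0, 1],
    [[2.32, -3.14, 0], 0, 1],
    [[3.28, -4.1, 0], 0, 1],
    [[4.32, -4.97, 0], 0, 1],
    [[5.43, -5.76, 0], 0, 1],
    [[6.6, -6.46, 0], 0, 1],
    [[7.2, -6.77, 0], 0, 1],
    [[7.64, -6.99, 0], 0, 1],
    [[7.64, -6.99, 0], 0, 1],
    [[7.64, -6.99, 0], 0, 1],
  ],
)

```text
time_s: 23.45
tool_pos: [0.6758, 0.0351, 0.0972]
eef_rot: [-2.207, 0.03, 2.208]
ft_force: [3.8, 0.1, -0.9]
grip_width: 0.102
```

```bash
python3 look.py
```

```text
t 23.45 theta 0.431 [0.6758 0.0351 0.0972] F [ 3.8  0.1 -0.9] grip 0.10202523874452701
disc moved mm x,downhill -55.5 -37.5 0.62
block moved mm x,downhill 0.5 -7.0 0.74
disctop moved -1.5 95.0 0.95
```

Call:
servo_tool(
  increments=[
    [[0, 0, 0], 0, 0.6],
    [[0, 0, 0], 0, 0.2],
    [[0, 0, 0], 0, -0.2],
    [[0, 0, 0], 0, -0.2],
    [[0, 0, 0], 0, -0.2],
    [[0, 0, 0], 0, -0.2],
    [[0, 0, 0], 0, -0.2],
    [[0, 0, 0], 0, -0.2],
  ],
)

```text
time_s: 24.22
tool_pos: [0.6758, 0.0345, 0.0983]
eef_rot: [-2.207, 0.031, 2.208]
ft_force: [-0.4, -0.6, -0.6]
grip_width: 0.598
```

Call:
servo_tool(
  increments=[
    [[-1, 0, 0], 0, -0.2],
    [[-2, 0, 0], 0, -0.2],
    [[-4, 0, 0], 0, -0.2],
    [[-7, 0, 0], 0, -0.2],
    [[-10, 0, 0], 0, -0.2],
    [[-14, 0, 0], 0, -0.2],
    [[-18, 0, 0], 0, -0.2],
    [[-20, 0, 0], 0, -0.2],
    [[-20, 0, 0], 0, -0.2],
    [[-20, 0, 0], 0, -0.2],
  ],
)

```text
time_s: 25.05
tool_pos: [0.6764, 0.0345, 0.3007]
eef_rot: [-2.211, 0.03, 2.204]
ft_force: [-0.0, -0.1, -0.4]
grip_width: 0.597
```

```bash
python3 look.py; python3 - <<'E'
from h import *
o=[]
for n,x,y in(('side',220,80),('scene',200,130)):
    c=shot(n);o.append(cv2.resize(c['frame'][y:y+200,x:x+230,::-1],(400,348),interpolation=cv2.INTER_CUBIC))
cv2.imwrite('pics/end.png',np.hstack(o))
E
```

```text
t 25.05 theta 0.431 [0.6764 0.0345 0.3007] F [-0.  -0.1 -0.4] grip 0.5973484587060603
disc moved mm x,downhill -55.5 -37.5 0.62
block moved mm x,downhill 0.5 -7.0 0.74
disctop moved -1.5 95.0 0.95
```

View pics/end.png

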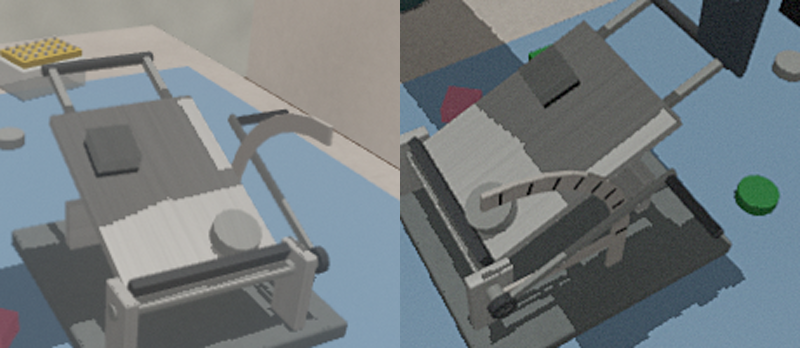

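The disc lies at the stop (237,232), the block is in place (113,148) under the arm's shadow, and the gripper is clear. I'll check the pin numerically and hand in.

```bash
python3 - <<'E'
from h import *
from fit import tw
import pickle
cs=pickle.load(open('c0.pkl','rb'));p=np.load('p.npy')
for a in(.33,.431,.53):
    print(a,[proj(cs['scene'],tw(p,(x,-130+170*np.cos(a),75+170*np.sin(a))))[0].round(0) for x in(110,172)],'seen',(354,232),(384,265), 'bar',[proj(cs['side'],tw(p,(x,-130+275*np.cos(a),75+275*np.sin(a))))[0].round(0) for x in(-60,60)],'seen',(245,117),(307,113))
s=arm.get_state();print(s['time_s'],np.abs(s['dq']).max());print(arm.job_done())
E
```

```text
0.33 [array([356., 237.]), array([384., 268.])] seen (354, 232) (384, 265) bar [array([242., 132.]), array([303., 124.])] seen (245, 117) (307, 113)
0.431 [array([354., 231.]), array([383., 263.])] seen (354, 232) (384, 265) bar [array([244., 120.]), array([306., 112.])] seen (245, 117) (307, 113)
0.53 [array([351., 227.]), array([381., 259.])] seen (354, 232) (384, 265) bar [array([246., 109.]), array([310., 101.])] seen (245, 117) (307, 113)
25.25 0.0048903104859717075
the job is handed in; nothing more can be done
None
```

I raised the ramp slowly to about 0.43 rad, where the disc slipped down to the stop, and released it there. I then swung the pointer down by its pin to about 0.43 rad, released it, lifted clear and handed in at 25 s. No verdict came back.

**Last checks**
- **Disc:** it lies at the stop, about 97 mm down from where it started.
- **Block:** it is in its place by eye, and it tracked within about 2.5 mm before and after the slip. The last automatic block reading was unreliable (7 mm uphill, weak match), because the arm's shadow lay on it.
- **Ramp and pointer:** both match 0.43 rad in the images to about 3 px, so they should be parallel to within a few hundredths of a radian.
- **Arm:** it is clear of everything, with wrist force near zero.

**What disagreed**
- **Fingertip position:** the fingertips are really about 30 mm behind the reported tool point, not 8 mm ahead as stated. My first grasp therefore closed just above the bar without touching it. All three cameras showed this, and I used the corrected offset from then on.
- **Slip angle:** the disc slipped between 0.41 and 0.43 rad by my estimate, at or slightly above the top of the stated 0.2–0.42 range.

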